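Cover the dry-block heater

ROBOT

A 6-joint arm with a two-finger parallel gripper is mounted at the origin on the work surface. World frame = base frame: x ahead of the robot, y to its left, z up, the work surface at z = 0. Lengths are in m, angles in rad, forces in N, time in s.
With the tool pointing down it reaches from about 0.35 to 0.975 m from the base axis. Payload 4.9 kg.
Tool frame: the origin (TCP) lies midway between the tips of the shut fingers; the grasp point (between the pads) lies 19 mm behind it; z points along the fingers, y is the line along which they close (so a half turn about z gives the same grasp; the last joint's range is limited). The gripper opens to 85 mm and grips with 20 to 120 N. Pads are 22 mm wide; open, the fingers measure 114 mm over their backs; the gripper's body (76 mm by 85 mm) begins 54 mm behind the grasp point. The pads swing forward as they close: fully open they stand 13 mm farther back than shut.
Start: joints at [1.007, 0.053, 1.613, -0, 1.476, -0.119], TCP at [0.269, 0.564, 0.231] pointing down, gripper open.
Joint ranges: [-3.01, 3.01], [-1.01, 2.22], [0.06, 2.58], [-1.02, 4.17], [0.09, 2.62], [-3.14, 3.14]. Speed limits (rad/s): [2.57, 2.57, 3.14, 3.14, 3.14, 3.14].

INTERFACE

Orientations are given as a rotation vector (axis times angle).
In Python, from station import ctrl gives the robot as it stands. The module is installed in compiled form; this text tells all that it offers.
- The arm moves only by the shell command python3 -m handwheel 'ROWS' [OPENING] [FORCE]. ROWS is JSON, a list of rows, each a list of 2 entries, a list of its own where there are three numbers: the shift along the tool's x, y, z in cm, then the turn, a rotation vector about the tool's x, y, z in rad. In form: [[[tx, ty, tz], [ax, ay, az]], ...]. A call has 1 to 5 rows; each row is the pose to reach, as a shift and turn from the pose commanded when the call began, along the tool's axes at that moment; what a row does not reach only later rows make up. A row lasts 1/8 s, in which the tool goes at most 62.5 mm and 10.7 degrees, less where a joint would pass 70% of its speed; a pose out of reach is approached as far as the arm can. A call with a gripper value outside its range is refused whole. OPENING is the gripper's target within -1 to 1 (shut at 1, half-way at 0, fully open at -1), set as the call begins (- or left out, the last holds). The fingers move at their own pace and stop on an object; FORCE is the grip in N (left out, the last holds). Time passes only in rows, so rows that repeat a pose let the fingers close. It gives the time, the measured TCP pose, the force, the opening and the grip force at its end, in the units of the state.
- ctrl.get_obs(): the state, without advancing time (a new reading comes with each control period).
- ctrl.get_image(name): name is "side" or "top" or "wrist"; returns the picture (420x560x3 uint8, blue, green, red); there is no depth.
- ctrl.calibration(name): a dict with "fx", "fy", "cx", "cy" (pixels), "R" (3x3) and "t" (3): a world point X has camera coordinates R X + t. Camera axes: x right, y down, z forward; pixel columns grow to the right and rows downward; lengths in m; the calibration is good to about 2 mm. The wrist camera is an equidistant fisheye: a pixel r from the principal point sees the ray r / f radians off the axis. A picture is of the moment at which its call begins: read the wrist's pose just before it. calibration takes no time and is no camera call; for the wrist camera it gives the pose at the moment of the call.
- ctrl.finish_job(): hands the job in; it is judged then, once.
Trained networks look in the newest picture that a camera, given by its name, has taken for a name from the list of things; names that differ only in an ending like _2 or _b are one class to them, and where a whole thing is asked for, a point or a joint stands for the part that bears it (a point fixed in the world has none). Each returns a list of dicts, best first, with "score" (0 to 1); they miss things now and then, are a little off and sometimes report something else, mostly with a low value. They report only what shows in the picture. A call takes as long as a camera call. They do not tell look-alikes from the thing itself.
- ctrl.look_for(camera, query): "position" ([column, row] in pixels, amid what is visible of it).
- ctrl.landmark_of(camera, query): "position" ([column, row] in pixels: a listed point, or the origin of a listed thing).
The state is a dict: "t": time; "q": joint angles; "dq": joint speeds; "effort": joint torques, N m; "tool_pos": TCP position; "tool_rot": TCP orientation; "contact_force": force on the tool from outside, world axes, zero at the start; "wrist_torque": the same for the moment, N m; "opening": finger opening in m; "grip_force": force on a finger pad.
Only numpy, scipy, OpenCV 4.12 (cv2) and the standard library are available. Lean on these libraries where they do the work, as an engineer would, in place of code of your own. Each camera call takes 0.05 s, during which the arm holds its last target. There are 200 camera calls.

TASK

Cover the vials in the dry-block heater. Of the two aluminium covers lying on the bench, pick up by its handle the one whose two holes both lie on the plate's long centre line, and lower it level over the heater's two upright pins until it lies flush on the heater; then let go. Do not tip or drop it, and leave the other cover where it lies.

Things in the scene. Friction and masses are not known exactly. Their poses are not given: they have to be found in the camera images.
- heater: Fixed heater: green case 150 x 230 mm (x, y), black top, 3 x 3 white vial caps. Origin: centre of underside, on the bench; z up, y along its long side. At y = +75 and -75 mm are flat aluminium rests, tops 70 mm above the origin (caps lie lower); the cover lies on them. From the middle of each rises a steel pin 45 mm tall, 14 mm in diameter for its lower 14 mm, then tapering to 5 mm at the tip.
- cover: The cover to use: loose aluminium plate 110 x 200 x 8 mm (x, y, z), 0.25 to 0.5 kg, flat on the bench. Origin: centre of underside; z up, y along its long side. Holes 28 mm in diameter at (0, +75) and (0, -75) mm; half a turn makes no difference. Black bar handle over the middle, along y: 16 mm wide, 86 mm long, from 30 to 48 mm above the origin, on 12 mm posts at y = +32 and -32 mm.
- spare_cover: The other cover, to be left alone: same plate and same handle, but its two 28 mm holes are at diagonal corners, at (-34, -75) and (+34, +75) mm. Origin: centre of underside; z up, y along its long side. Lies flat on the bench.
There are look-alikes about, which are no part of the job. Leave any red look-alike of the cover alone.

How it is judged:
By the outcome, as a careful person would: the job done as asked, in the order asked, and still so for the second after the job is handed in, with the robot touching nothing.
It also fails if it takes over 42 s, if anything falls off the work surface, if the arm or the gripper's body presses on something with over 40 N, if the wrist force passes 120 N, or if a joint passes its speed limit or range.

## Working session

There is one attempt and no reset: what is moved stays moved. The work goes in short steps, Python scripts to look and compute and a shell command to move; the robot and the scene stay as the last step left them, time stands still between calls to the robot, and variables do not carry over. Pictures are saved under pics/ and viewed, at most 10 in all, crops included, and the job is handed in when it is done.

```bash
mkdir -p pics; cat > h.py <<'E'
import numpy as np, cv2
from station import ctrl
from scipy.spatial.transform import Rotation as Ro
def ray(c,px,cal=None):
    k=cal or ctrl.calibration(c); u=(px[0]-k["cx"])/k["fx"]; v=(px[1]-k["cy"])/k["fy"]
    if c=="wrist":
        r=np.hypot(u,v); s=np.sin(r)/max(r,1e-9); d=np.array([u*s,v*s,np.cos(r)])
    else: d=np.array([u,v,1.])
    R=np.array(k["R"]); t=np.array(k["t"]); d=R.T@d
    return -R.T@t, d/np.linalg.norm(d)
def onz(c,px,z,cal=None):
    o,d=ray(c,px,cal); return o+d*(z-o[2])/d[2]
def tri(rays):
    A=sum(np.eye(3)-np.outer(d,d) for o,d in rays); b=sum((np.eye(3)-np.outer(d,d))@o for o,d in rays)
    p=np.linalg.solve(A,b); return p,[round(1000*np.linalg.norm(np.cross(p-o,d)),1) for o,d in rays]
E
python3 - <<'E'
from h import *
np.set_printoptions(precision=4,suppress=True)
ims=[]
for c in("top","side","wrist"):
    im=ctrl.get_image(c); cv2.imwrite(f"pics/{c}0.png",im)
    for q in("heater","cover","spare_cover"):
        print(c,q,[(round(d["score"],2),np.round(d["position"],1).tolist()) for d in ctrl.landmark_of(c,q)])
o=ctrl.get_obs();print(o["t"],o["tool_pos"],o["tool_rot"],o["opening"])
E
```

```text
top heater [(0.55, [437.3, 211.2])]
top cover [(0.85, [136.9, 289.6]), (0.81, [142.0, 185.6]), (0.17, [438.3, 211.7])]
top spare_cover [(0.66, [288.0, 128.9])]
side heater [(0.75, [365.0, 355.6])]
side cover [(0.8, [255.7, 125.7]), (0.71, [169.0, 155.0])]
side spare_cover [(0.97, [352.8, 199.4])]
wrist heater []
wrist cover [(0.78, [115.2, 205.5]), (0.64, [206.1, 341.0])]
wrist spare_cover [(0.56, [115.4, 415.3])]
0.6 [0.2689 0.5642 0.2313] [-0.693  -3.0642 -0.0001] 0.08522403301922997
```

View pics/top0.png

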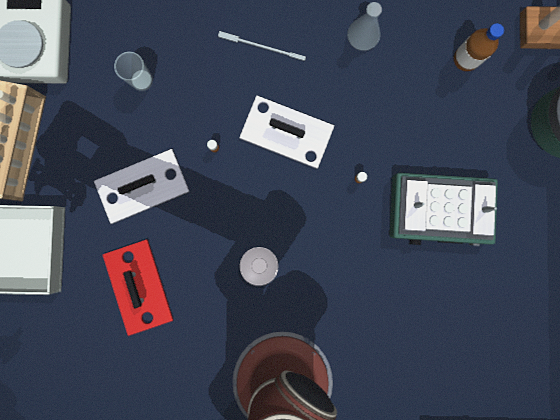

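View pics/side0.png

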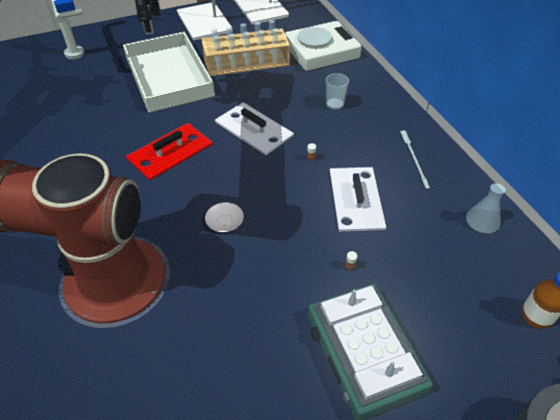

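The top view shows the red look-alike at (137,290). The diagonal-hole spare is at (288,130). The cover to use is at (142,186), with holes at (112,198) and (170,174) on its centre line. The heater is at (445,208) with pins at about (418,203) and (487,208). The side view shows the cover at (255,127), the spare at (355,198), and the pins at (352,298) and (390,368).

```bash
python3 - <<'E'
from h import *
np.set_printoptions(precision=4,suppress=True)
t=cv2.imread("pics/top0.png");s=cv2.imread("pics/side0.png")
def crop(im,x,y,w,h): return cv2.resize(im[y:y+h,x:x+w],(400,300),interpolation=cv2.INTER_CUBIC)
m=np.vstack([np.hstack([crop(t,88,142,112,84),crop(t,388,166,112,84)]),np.hstack([crop(s,205,90,100,75),crop(s,300,280,140,105)])])
cv2.imwrite("pics/m1.png",m)
for p,z in(((137,290),0),((142,186),.048),((288,130),.048),((418,203),.1),((487,208),.1)): print(onz("top",p,z))
for p,z in(((352,298),.1),((390,368),.1),((255,127),0)): print("s",onz("side",p,z))
for c in("top","side","wrist"): k=ctrl.calibration(c);print(c,k["fx"],-np.array(k["R"]).T@k["t"])
E
```

```text
[0.2052 0.3478 0.    ]
[0.4479 0.3284 0.048 ]
[ 0.5832 -0.0025  0.048 ]
[ 0.417  -0.2822  0.1   ]
[ 0.4092 -0.4287  0.1   ]
s [ 0.4096 -0.2943  0.1   ]
s [ 0.4041 -0.4409  0.1   ]
s [0.4589 0.3484 0.    ]
top 400.956693389376 [0.3467 0.0099 0.9565]
side 512.0147613935482 [ 0.0897 -0.7029  0.9384]
wrist 325.19226210127806 [0.1978 0.5981 0.3747]
```

View pics/m1.png

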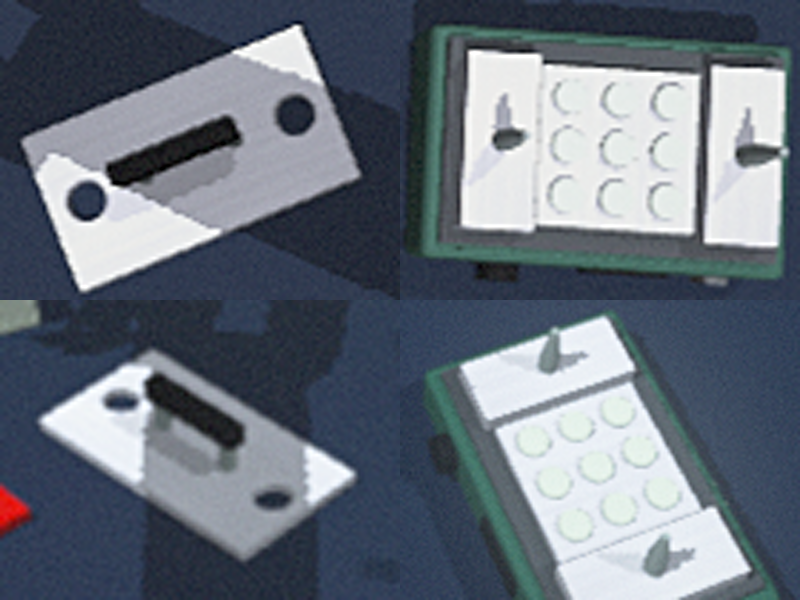

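The crops show these points (crop pixels):
- **Cover, top view:** holes at (86,201) and (295,116), handle from about (110,173) to (237,126).
- **Cover, side view:** holes at (122,401) and (272,499).
- **Pin tips:** (524,136) and (785,152) in the top view, (555,330) and (662,536) in the side view.

```bash
python3 - <<'E'
from h import *
np.set_printoptions(precision=4,suppress=True)
def T(x,y,ox=88,oy=142,s=400/112): return "top",((x+.5)/s-.5+ox,(y+.5)/s-.5+oy)
def H(x,y): return T(x-400,y,388,166)
def S(x,y): return "side",((x+.5)/4-.5+205,(y-300+.5)/4-.5+90)
def G(x,y): s=400/140; return "side",((x-400+.5)/s-.5+300,(y-300+.5)/s-.5+280)
P={}
for n,a,b in(("holeA",T(86,201),S(122,401)),("holeB",T(295,116),S(272,499)),("hA",T(110,173),S(158,386)),("hB",T(237,126),S(236,434)),
 ("tip1",H(524,136),G(555,330)),("tip2",H(785,152),G(662,536)),("base1",H(498,140),G(548,368)),("base2",H(742,155),G(656,570))):
    p,e=tri([ray(*a),ray(*b)]);P[n]=p;print(n,p,e)
    for z in(.008,.048,.07,.115):
        print("   ",z,onz(*a,z)[:2],onz(*b,z)[:2])
E
```

```text
holeA [0.4233 0.4147 0.0049] [np.float64(0.6), np.float64(0.6)]
    0.008 [0.4224 0.4137] [0.4228 0.4108]
    0.048 [0.4192 0.3966] [0.4084 0.3629]
    0.07 [0.4175 0.3873] [0.4006 0.3366]
    0.115 [0.4139 0.3681] [0.3845 0.2827]
holeB [0.4828 0.277  0.004 ] [np.float64(0.2), np.float64(0.2)]
    0.008 [0.4821 0.2759] [0.4813 0.2727]
    0.048 [0.4764 0.2647] [0.4644 0.2308]
    0.07 [0.4732 0.2585] [0.4552 0.2077]
    0.115 [0.4668 0.2459] [0.4362 0.1605]
hA [0.4408 0.3875 0.0329] [np.float64(1.9), np.float64(1.9)]
    0.008 [0.4415 0.3984] [0.4523 0.4167]
    0.048 [0.4375 0.382 ] [0.4367 0.3686]
    0.07 [0.4353 0.373 ] [0.4281 0.3421]
    0.115 [0.4308 0.3546] [0.4106 0.288 ]
hB [0.4688 0.3026 0.0459] [np.float64(0.8), np.float64(0.8)]
    0.008 [0.4746 0.3145] [0.4841 0.3455]
    0.048 [0.4692 0.3017] [0.4671 0.3005]
    0.07 [0.4663 0.2946] [0.4578 0.2757]
    0.115 [0.4602 0.2801] [0.4387 0.225 ]
tip1 [ 0.4152 -0.2871  0.1131] [np.float64(0.7), np.float64(0.7)]
    0.008 [ 0.423  -0.3238] [ 0.4574 -0.2343]
    0.048 [ 0.4198 -0.3097] [ 0.4416 -0.2545]
    0.07 [ 0.418 -0.302] [ 0.4329 -0.2655]
    0.115 [ 0.4144 -0.2862] [ 0.4152 -0.2882]
tip2 [ 0.407  -0.4381  0.115 ] [np.float64(1.1), np.float64(1.1)]
    0.008 [ 0.4158 -0.4956] [ 0.4469 -0.4034]
    0.048 [ 0.4129 -0.4743] [ 0.4316 -0.4163]
    0.07 [ 0.4113 -0.4626] [ 0.4231 -0.4233]
    0.115 [ 0.408  -0.4386] [ 0.4059 -0.4378]
base1 [ 0.4159 -0.2877  0.0652] [np.float64(0.3), np.float64(0.3)]
    0.008 [ 0.42   -0.3067] [ 0.4375 -0.2605]
    0.048 [ 0.4169 -0.2933] [ 0.4226 -0.2795]
    0.07 [ 0.4152 -0.286 ] [ 0.4143 -0.29  ]
    0.115 [ 0.4118 -0.271 ] [ 0.3975 -0.3114]
base2 [ 0.4098 -0.439   0.0647] [np.float64(0.5), np.float64(0.5)]
    0.008 [ 0.4133 -0.4673] [ 0.4311 -0.4221]
    0.048 [ 0.4104 -0.4472] [ 0.4164 -0.4341]
    0.07 [ 0.4089 -0.4361] [ 0.4083 -0.4408]
    0.115 [ 0.4057 -0.4135] [ 0.3918 -0.4544]
```

Heights and spacings agree with the text: hole spacing 150 mm, pin spacing 151 mm, tips at 0.114 m. I'll go above the cover first.

```bash
cat >> h.py <<'E'
def go(p,ydeg):
    """shift (cm) and turn for TCP at p, pointing down, tool y at ydeg in world"""
    o=ctrl.get_obs(); R0=Ro.from_rotvec(o["tool_rot"]); a=np.radians(ydeg)
    y=np.array([np.cos(a),np.sin(a),0]); z=np.array([0,0,-1.]); Rt=Ro.from_matrix(np.c_[np.cross(y,z),y,z])
    print("t",round(o["t"],2),"q",np.round(o["q"],2),"shift",np.round(R0.inv().apply(np.array(p)-o["tool_pos"])*100,2),"turn",np.round((R0.inv()*Rt).as_rotvec(),3))
E
python3 -c "
from h import *
go((.452,.343,.16),23.2)"
```

```text
t 0.6 q [ 1.01  0.05  1.61  0.    1.48 -0.12] shift [-26.04 -12.09   7.13] turn [ 0.    -0.     0.721]
```

```bash
python3 -m handwheel '[[[-26,-12.1,7.1],[0,0,0.72]],[[-26,-12.1,7.1],[0,0,0.72]],[[-26,-12.1,7.1],[0,0,0.72]],[[-26,-12.1,7.1],[0,0,0.72]],[[-26,-12.1,7.1],[0,0,0.72]]]' -1
python3 - <<'E'
from h import *
k=ctrl.calibration("wrist")
o=ctrl.get_obs();print(o["t"],o["tool_pos"],o["dq"].__class__,np.abs(o["dq"]).max())
cv2.imwrite("pics/w1.png",ctrl.get_image("wrist"))
go((.452,.343,.022),23.2)
# predicted pixels
def proj(X):
    c=np.array(k["R"])@X+k["t"]; r=np.hypot(c[0],c[1]); th=np.arctan2(r,c[2]); return np.round([k["cx"]+k["fx"]*th*c[0]/r,k["cy"]+k["fy"]*th*c[1]/r],1)
for X in((.4226,.4122,.008),(.4817,.2743,.008),(.4522,.3433,.048)):print(proj(np.array(X)))
E
```

```text
t: 1.23
tool_pos: [0.4527, 0.341, 0.1598]
tool_rot: [1.731, 2.622, -0.0]
contact_force: [0.5, -0.1, -0.6]
opening: 0.0855
grip_force: 0.0
1.225 [0.45269888 0.34100036 0.15978634] <class 'numpy.ndarray'> 0.6397191565838108
t 1.27 q [ 0.51 -0.03  1.82 -0.    1.35  0.11] shift [ 6.700e-01 -1.000e-02  1.361e+01] turn [-0.002  0.004 -0.003]
[285.6 104. ]
[285.8 256.7]
[286. 197.]
```

View pics/w1.png

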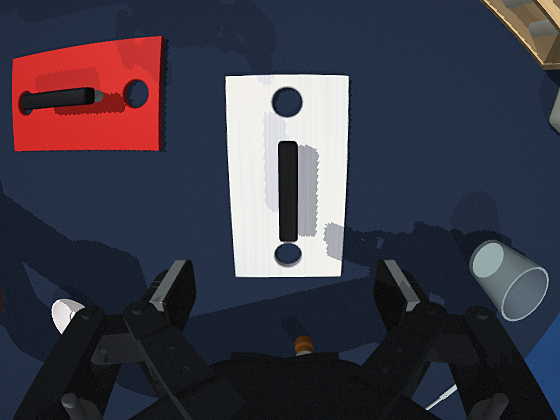

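The wrist view shows the cover centred. Its holes are at (287,102) and (288,254), within 2-3 px of prediction, and the handle is vertical at column 288. I'll descend.

```bash
python3 -m handwheel '[[[0,0,0],[0,0,0]],[[0,0,5],[0,0,0]],[[0,0,9],[0,0,0]],[[0,0,11],[0,0,0]],[[0,0,11],[0,0,0]]]' -1
python3 -c "
from h import *
go((.452,.343,.022),23.2)"
```

```text
t: 1.9
tool_pos: [0.4504, 0.3434, 0.0493]
tool_rot: [-1.726, -2.624, 0.003]
contact_force: [-0.5, -0.8, -0.4]
opening: 0.0857
grip_force: 0.0
t 1.9 q [0.52 0.1  1.89 0.   1.16 0.11] shift [-0.1   0.14  2.73] turn [-0.003  0.     0.002]
```

```bash
python3 -m handwheel '[[[-0.1,0.1,1.5],[0,0,0]],[[-0.1,0.1,2.7],[0,0,0]],[[-0.1,0.1,2.7],[0,0,0]],[[-0.1,0.1,2.7],[0,0,0]]]' -1
python3 -m handwheel '[[[0,0,0],[0,0,0]],[[0,0,0],[0,0,0]],[[0,0,0],[0,0,0]],[[0,0,0],[0,0,0]],[[0,0,0],[0,0,0]]]' 1 100
python3 -m handwheel '[[[0,0,0],[0,0,0]],[[0,0,0],[0,0,0]],[[0,0,0],[0,0,0]],[[0,0,0],[0,0,0]]]'
```

```text
t: 2.4
tool_pos: [0.4531, 0.3426, 0.0236]
tool_rot: [1.728, 2.623, 0.001]
contact_force: [-0.2, -0.9, 0.6]
opening: 0.0855
grip_force: 0.0
t: 3.02
tool_pos: [0.4533, 0.3428, 0.0239]
tool_rot: [1.728, 2.623, 0.001]
contact_force: [0.7, 0.1, 2.8]
opening: 0.0141
grip_force: 99.4
t: 3.52
tool_pos: [0.4533, 0.3428, 0.0238]
tool_rot: [1.728, 2.623, 0.001]
contact_force: [1.0, -0.1, 4.8]
opening: 0.0143
grip_force: 99.6
```

```bash
python3 -m handwheel '[[[0,0,-0.5],[0,0,0]],[[0,0,-2],[0,0,0]],[[0,0,-5],[0,0,0]],[[0,0,-8],[0,0,0]],[[0,0,-8],[0,0,0]]]'
python3 -m handwheel '[[[0,0,-3],[0,0,0]],[[0,0,-7],[0,0,0]],[[0,0,-12],[0,0,0]],[[0,0,-15],[0,0,0]],[[0,0,-15],[0,0,0]]]'
python3 - <<'E'
from h import *
o=ctrl.get_obs();print(o["contact_force"],o["wrist_torque"],o["opening"],o["grip_force"])
cv2.imwrite("pics/w2.png",ctrl.get_image("wrist"))
go((.411,-.3626,.25),23.2-25.9)
E
```

```text
t: 4.15
tool_pos: [0.4546, 0.3436, 0.1066]
tool_rot: [1.726, 2.621, 0.009]
contact_force: [0.0, -0.5, -3.1]
opening: 0.0137
grip_force: 98.8
t: 4.78
tool_pos: [0.4538, 0.3431, 0.255]
tool_rot: [1.727, 2.622, 0.006]
contact_force: [0.2, 0.1, -3.9]
opening: 0.0145
grip_force: 98.8
[ 0.24998371  0.08219131 -3.91612576] [ 0.00280756 -0.03200054 -0.06114073] 0.014457165413254184 98.81376028060913
t 4.83 q [ 0.52 -0.1   1.72  0.    1.51  0.11] shift [-63.13 -31.68   0.25] turn [-0.001  0.     0.453]
```

View pics/w2.png

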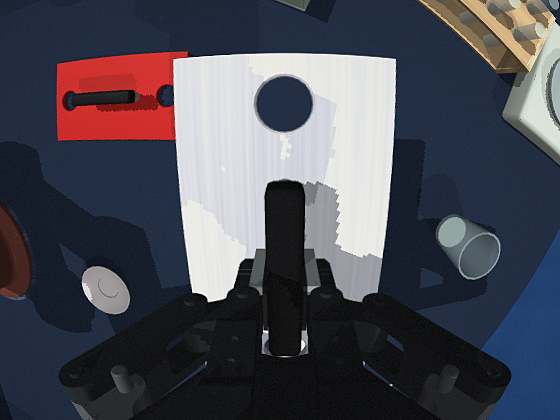

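The cover is held level: the plate is symmetric about the handle, its far hole is at (285,102), and it weighs about 3.9 N. I'll carry it over.

```bash
python3 -m handwheel '[[[-2,-1,0],[0,0,0]],[[-6,-3,0],[0,0,0]],[[-11,-5.5,0],[0,0,0]],[[-16,-8,0],[0,0,0]],[[-21,-10.6,0],[0,0,0]]]'
python3 -m handwheel '[[[-4.5,-2.25,0],[0,0,0]],[[-9,-4.5,0],[0,0,0]],[[-13.5,-6.75,0],[0,0,0]],[[-18,-9,0],[0,0,0]],[[-22,-11,0],[0,0,0]]]'
python3 -m handwheel '[[[-4.5,-2.25,0],[0,0,0.09]],[[-9,-4.5,0],[0,0,0.2]],[[-13.5,-6.75,0],[0,0,0.32]],[[-17,-8.5,0],[0,0,0.42]],[[-20,-10,0],[0,0,0.453]]]'
python3 -m handwheel '[[[0,0,0],[0,0,0]],[[0,0,0],[0,0,0]]]'
python3 - <<'E'
from h import *
go((.411,-.3626,.16),23.2-25.9)
o=ctrl.get_obs();print(o["contact_force"],o["opening"],o["grip_force"])
E
```

```text
t: 5.45
tool_pos: [0.4365, 0.1052, 0.2503]
tool_rot: [-1.726, -2.621, 0.005]
contact_force: [0.5, -0.5, -2.6]
opening: 0.0141
grip_force: 98.6
t: 6.08
tool_pos: [0.4221, -0.1396, 0.2504]
tool_rot: [-1.728, -2.619, 0.001]
contact_force: [1.7, -0.4, -2.5]
opening: 0.0144
grip_force: 98.7
t: 6.7
tool_pos: [0.4091, -0.362, 0.2501]
tool_rot: [-2.273, -2.162, 0.0]
contact_force: [0.6, -0.1, -3.1]
opening: 0.014
grip_force: 98.7
t: 6.95
tool_pos: [0.4102, -0.3602, 0.2512]
tool_rot: [-2.271, -2.166, -0.001]
contact_force: [-0.2, -0.4, -2.4]
opening: 0.0141
grip_force: 98.7
t 6.95 q [-0.86 -0.15  1.77  0.    1.52 -0.81] shift [-0.26  0.12  9.11] turn [-0.003 -0.003 -0.   ]
[-0.23819598 -0.44990731 -2.37124783] 0.014074127425196552 98.65566730499268
```

```bash
python3 -m handwheel '[[[-0.1,0.1,2],[0,0,0]],[[-0.2,0.1,5],[0,0,0]],[[-0.2,0.1,8],[0,0,0]],[[-0.2,0.1,9.3],[0,0,0]],[[-0.2,0.1,9.3],[0,0,0]]]'
python3 -m handwheel '[[[0,0,0],[0,0,0]]]'
python3 - <<'E'
from h import *
go((.411,-.3626,.16),23.2-25.9)
w,t,s=[ctrl.get_image(c) for c in("wrist","top","side")]
for c,i in(("w3",w),("t3",t),("s3",s)): cv2.imwrite(f"pics/{c}.png",i)
def crop(im,x,y,w,h,W=400,H=300): return cv2.resize(im[y:y+h,x:x+w],(W,H),interpolation=cv2.INTER_CUBIC)
cv2.imwrite("pics/m3.png",np.vstack([np.hstack([crop(w,180,30,200,150),crop(w,180,280,200,150) if False else crop(w,200,250,160,120)]),np.hstack([crop(t,368,146,160,120),crop(s,300,220,160,120)])]))
E
```

```text
t: 7.58
tool_pos: [0.4117, -0.3619, 0.1586]
tool_rot: [-2.27, -2.167, -0.0]
contact_force: [-0.1, -1.0, -3.3]
opening: 0.014
grip_force: 98.6
t: 7.7
tool_pos: [0.4129, -0.3635, 0.1617]
tool_rot: [2.271, 2.167, -0.0]
contact_force: [0.4, -0.0, -3.1]
opening: 0.0142
grip_force: 98.6
t 7.7 q [-0.86 -0.07  1.86 -0.    1.36 -0.81] shift [ 0.08 -0.19  0.16] turn [0.002 0.002 0.001]
```

View pics/m3.png

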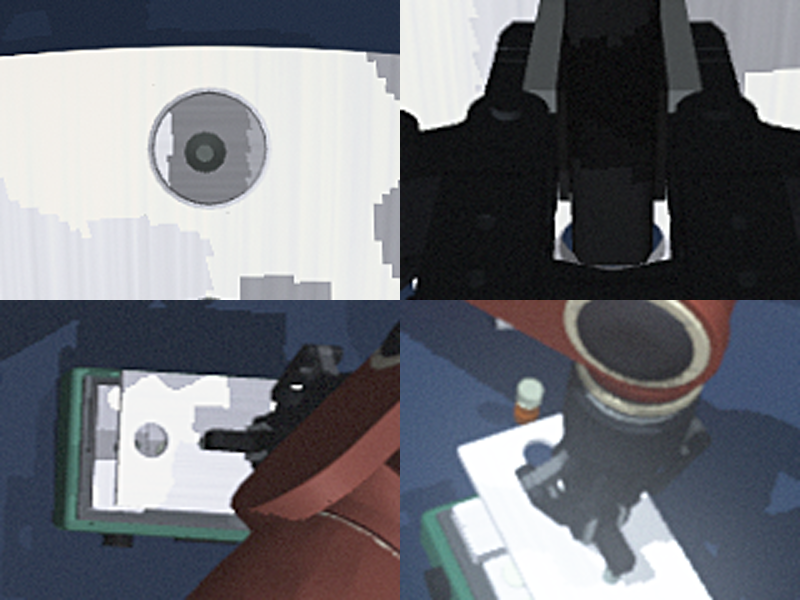

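The wrist crop shows the pin tip at (204,153), inside the hole centred at (209,148). I'll work out the metric offset.

```bash
python3 - <<'E'
from h import *
np.set_printoptions(precision=4,suppress=True)
o=ctrl.get_obs(); R=Ro.from_rotvec(o["tool_rot"]); z=o["tool_pos"][2]; print(z)
f=lambda x,y:((x+.5)/2-.5+180,(y+.5)/2-.5+30)
h=onz("wrist",f(209,148),z-.0158); t=onz("wrist",f(204,153),.1145)
ax=onz("wrist",f(205,151),.1145)
print("hole",h,"tip",t,ax,"in tool",R.inv().apply(h-o["tool_pos"])*100,R.inv().apply(t-o["tool_pos"])*100,"tip-hole",R.inv().apply(t-h)*100)
ctl=onz("top",(368+151/2.5,146+140/2.5),z-.0158);print("top hole",ctl)
E
```

```text
0.16185364660935167
hole [ 0.4154 -0.2862  0.1461] tip [ 0.4139 -0.2878  0.1145] [ 0.4143 -0.2872  0.1145] in tool [ 7.7551 -0.1132  1.5651] [ 7.5993 -0.2582  4.7205] tip-hole [-0.1558 -0.145   3.1554]
top hole [ 0.4156 -0.2874  0.1461]
```

The offset is about 1.5 mm each way, against 7 mm of clearance. I'll correct it and lower.

```bash
python3 -m handwheel '[[[0,-0.15,0.5],[0,0,0]],[[0,-0.15,2],[0,0,0]],[[0,-0.15,3.5],[0,0,0]],[[0,-0.15,4.5],[0,0,0]],[[0,-0.15,4.5],[0,0,0]]]'
python3 -m handwheel '[[[0,0,0],[0,0,0]]]'
python3 -c "
from h import *
go((.4115,-.3626,.094),23.2-25.9)"
```

```text
t: 8.48
tool_pos: [0.41, -0.3622, 0.1135]
tool_rot: [-2.271, -2.166, -0.0]
contact_force: [-0.2, 0.0, -3.0]
opening: 0.014
grip_force: 98.6
t: 8.6
tool_pos: [0.411, -0.3632, 0.1156]
tool_rot: [2.273, 2.168, -0.0]
contact_force: [0.5, -0.1, -3.4]
opening: 0.0142
grip_force: 98.6
t 8.6 q [-0.86 -0.03  1.9   0.    1.27 -0.81] shift [0.07 0.05 2.16] turn [0. 0. 0.]
```

```bash
python3 -m handwheel '[[[0,0,0.6],[0,0,0]],[[0,0,1.2],[0,0,0]],[[0,0,1.7],[0,0,0]],[[0,0,1.8],[0,0,0]],[[0,0,1.8],[0,0,0]]]'
python3 -m handwheel '[[[0,0,0.1],[0,0,0]],[[0,0,0.2],[0,0,0]],[[0,0,0.2],[0,0,0]]]'
python3 -m handwheel '[[[0,0,0.1],[0,0,0]],[[0,0,0.1],[0,0,0]]]'
```

```text
t: 9.22
tool_pos: [0.4107, -0.363, 0.0972]
tool_rot: [-2.273, -2.169, -0.0]
contact_force: [-0.3, 0.0, -2.2]
opening: 0.0143
grip_force: 98.6
t: 9.6
tool_pos: [0.4107, -0.363, 0.0952]
tool_rot: [-2.273, -2.169, 0.0]
contact_force: [-0.3, 0.6, -3.4]
opening: 0.0143
grip_force: 98.6
t: 9.85
tool_pos: [0.4107, -0.3629, 0.0942]
tool_rot: [-2.273, -2.169, -0.0]
contact_force: [-0.3, 0.0, -3.4]
opening: 0.0142
grip_force: 98.6
```

Not in contact yet, so I'll keep going in 1 mm steps.

```bash
python3 -m handwheel '[[[0,0,0.1],[0,0,0]],[[0,0,0.1],[0,0,0]]]'
python3 -m handwheel '[[[0,0,0.05],[0,0,0]],[[0,0,0.05],[0,0,0]]]'
```

```text
t: 10.1
tool_pos: [0.4108, -0.3631, 0.0939]
tool_rot: [2.273, 2.169, -0.0]
contact_force: [-1.5, 0.6, 2.1]
opening: 0.0141
grip_force: 99.4
t: 10.35
tool_pos: [0.4108, -0.3631, 0.0938]
tool_rot: [-2.273, -2.169, 0.0]
contact_force: [-2.8, 3.2, 5.7]
opening: 0.0141
grip_force: 100.0
```

Contact came at tcp 0.0938 m, the height expected for a flush fit. I'll release.

```bash
python3 -m handwheel '[[[0,0,0],[0,0,0]],[[0,0,0],[0,0,0]]]' 1 20
python3 -m handwheel '[[[0,0,0],[0,0,0]],[[0,0,0],[0,0,0]],[[0,0,0],[0,0,0]],[[0,0,0],[0,0,0]],[[0,0,0],[0,0,0]]]' -1
python3 -m handwheel '[[[0,0,0],[0,0,0]],[[0,0,0],[0,0,0]],[[0,0,-1],[0,0,0]],[[0,0,-3],[0,0,0]],[[0,0,-5],[0,0,0]]]'
python3 -m handwheel '[[[0,0,-4],[0,0,0]],[[0,0,-8],[0,0,0]],[[0,0,-12],[0,0,0]],[[0,0,-15],[0,0,0]],[[0,0,-15],[0,0,0]]]'
python3 -m handwheel '[[[5,0,0],[0,0,0]],[[10,0,0],[0,0,0]],[[15,0,0],[0,0,0]],[[20,0,0],[0,0,0]],[[20,0,0],[0,0,0]]]'
python3 - <<'E'
from h import *
w,t,s=[ctrl.get_image(c) for c in("wrist","top","side")]
def crop(im,x,y,w,h,W=400,H=300): return cv2.resize(im[y:y+h,x:x+w],(W,H),interpolation=cv2.INTER_CUBIC)
cv2.imwrite("pics/m4.png",np.vstack([np.hstack([cv2.resize(w,(400,300)),cv2.resize(t,(400,300))]),np.hstack([crop(t,388,166,112,84),crop(s,290,270,160,120)])]))
E
```

```text
t: 10.6
tool_pos: [0.4109, -0.3631, 0.0939]
tool_rot: [2.273, 2.169, -0.0]
contact_force: [-2.8, 2.9, 4.7]
opening: 0.0144
grip_force: 100.0
t: 11.22
tool_pos: [0.4108, -0.3631, 0.0928]
tool_rot: [2.273, 2.169, -0.0]
contact_force: [0.3, -0.0, 0.2]
opening: 0.0854
grip_force: 0.0
t: 11.85
tool_pos: [0.4111, -0.3634, 0.1451]
tool_rot: [2.272, 2.167, -0.0]
contact_force: [-1.0, -0.5, 0.1]
opening: 0.0852
grip_force: 0.0
t: 12.48
tool_pos: [0.4119, -0.3642, 0.2982]
tool_rot: [2.267, 2.163, -0.001]
contact_force: [0.7, -0.5, -0.4]
opening: 0.0854
grip_force: 0.0
t: 13.1
tool_pos: [0.4199, -0.1605, 0.2921]
tool_rot: [-2.268, -2.173, -0.0]
contact_force: [-1.1, -0.5, -0.6]
opening: 0.0857
grip_force: 0.0
```

View pics/m4.png

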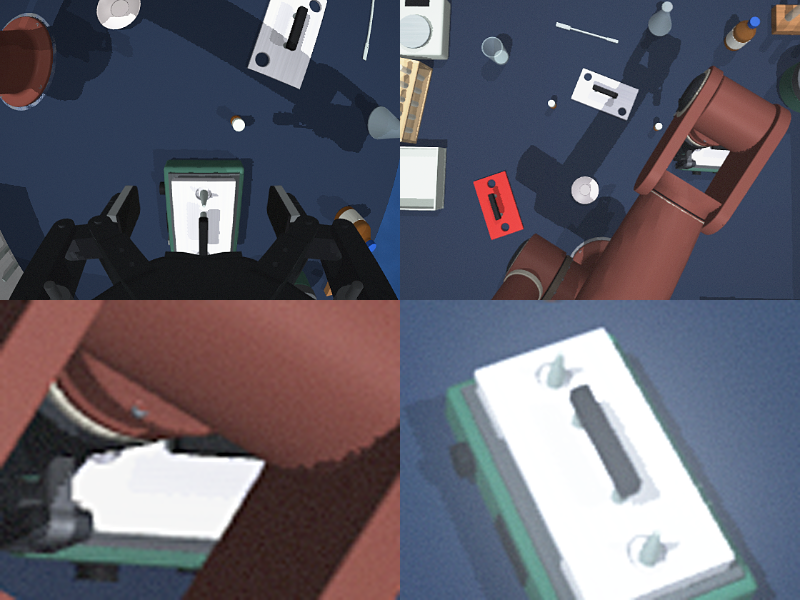

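The side crop shows the cover flush on the heater, with both pins through its holes at (557,372) and (652,550). The spare and the red look-alike haven't moved, and the robot is clear.

```bash
python3 -m handwheel '[[[0,0,0],[0,0,0]],[[0,0,0],[0,0,0]]]' && python3 -c "
from station import ctrl
print(ctrl.finish_job())"
```

```text
t: 13.5
tool_pos: [0.42, -0.164, 0.2926]
tool_rot: [-2.274, -2.166, 0.0]
contact_force: [-0.2, 0.8, 0.8]
opening: 0.0853
grip_force: 0.0
the job is handed in; nothing more can be done
None
```

The cover with both holes on its centre line now lies flush over the heater's two pins and is released; the spare and red covers were left where they lay, and the job was handed in at about 13.5 s.

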